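# Point out the stray vial and its empty place in the rack

## Task

Show a colleague which sample vial has been left out of the rack and where it belongs: with the tool straight down, point at the vial standing outside the rack, fingertips centred 1 to 4 cm above its cap, and hold still there for two seconds. Then point the same way at the rack's one empty hole, fingertips over its middle and 1 to 4 cm above the level of the neighbouring caps, hold for two seconds and finish still pointing there. Touch, shift or lift nothing, and travel well above everything between the two so that you come down over no other vial or glassware.

Things in the scene. Friction and masses are not known exactly. Their poses are not given: they have to be found in the camera images.
- rack: dark grey plastic vial rack, a block 48 x 210 x 35 mm with five round through holes in one row along its y axis, 42 mm apart; origin at the centre of its underside on the table; fixed. The caps of racked vials stand 25 mm above its top. White tanks 0.2 to 0.3 m high stand along the back from x = 0.58 m, in the way of wide low swings
- rack_hole0 (a point): centre of the mouth of hole 1 of 5 (counted from the rack's -y end), 31 mm wide, at the rack's top face, 35 mm above the table. Four holes hold a vial; the other one is empty, which one changes from run to run
- rack_hole1 (a point): centre of the mouth of hole 2 of 5 (counted from the rack's -y end), 31 mm wide, at the rack's top face, 35 mm above the table. Four holes hold a vial; the other one is empty, which one changes from run to run
- rack_hole2 (a point): centre of the mouth of hole 3 of 5 (counted from the rack's -y end), 31 mm wide, at the rack's top face, 35 mm above the table. Four holes hold a vial; the other one is empty, which one changes from run to run
- rack_hole3 (a point): centre of the mouth of hole 4 of 5 (counted from the rack's -y end), 31 mm wide, at the rack's top face, 35 mm above the table. Four holes hold a vial; the other one is empty, which one changes from run to run
- rack_hole4 (a point): centre of the mouth of hole 5 of 5 (counted from the rack's -y end), 31 mm wide, at the rack's top face, 35 mm above the table. Four holes hold a vial; the other one is empty, which one changes from run to run
- vial_1: upright clear sample vial with a white screw cap, 28 mm diameter, 60 mm tall, origin at the centre of its underside (on the table, z = 0, also when it stands in the rack), z up. Five identical vials: four stand in rack holes, one stands outside the rack; which is which changes from run to run
- vial_2: upright clear sample vial with a white screw cap, 28 mm diameter, 60 mm tall, origin at the centre of its underside (on the table, z = 0, also when it stands in the rack), z up. Five identical vials: four stand in rack holes, one stands outside the rack; which is which changes from run to run
- vial_3: upright clear sample vial with a white screw cap, 28 mm diameter, 60 mm tall, origin at the centre of its underside (on the table, z = 0, also when it stands in the rack), z up. Five identical vials: four stand in rack holes, one stands outside the rack; which is which changes from run to run
- vial_4: upright clear sample vial with a white screw cap, 28 mm diameter, 60 mm tall, origin at the centre of its underside (on the table, z = 0, also when it stands in the rack), z up. Five identical vials: four stand in rack holes, one stands outside the rack; which is which changes from run to run
- vial_5: upright clear sample vial with a white screw cap, 28 mm diameter, 60 mm tall, origin at the centre of its underside (on the table, z = 0, also when it stands in the rack), z up. Five identical vials: four stand in rack holes, one stands outside the rack; which is which changes from run to run
- flask: open conical glass flask, 60 mm wide, 98 mm tall, loose bystander; origin at the centre of its underside
- small_beaker: glass beaker, 66 mm wide, 82 mm tall, loose bystander in the front row; origin at the centre of its underside
- dropper: amber dropper bottle, 33 mm wide, 99 mm tall, loose bystander; origin at the centre of its underside
There are look-alikes about, which are no part of the job. Leave any blue or turquoise look-alike of the vial_2 alone.

How it is judged (in metres and radians):
On the way, in this order (a step that is already met when the one before it is completed fails the run):
1. the tool points down at the vial outside the rack for 1 s (TCP within 18 mm of its axis, 75 to 130 mm above the table) (angle between the grasp point's own z axis and vertical above 2.79 rad and height (world z) of the grasp point between 0.075 and 0.13 m and ((horizontal distance between the grasp point and vial_1 below 0.018 m and horizontal distance between vial_1 and rack above 0.11 m) or (horizontal distance between the grasp point and vial_2 below 0.018 m and horizontal distance between vial_2 and rack above 0.11 m) or (horizontal distance between the grasp point and vial_3 below 0.018 m and horizontal distance between vial_3 and rack above 0.11 m) or (horizontal distance between the grasp point and vial_4 below 0.018 m and horizontal distance between vial_4 and rack above 0.11 m) or (horizontal distance between the grasp point and vial_5 below 0.018 m and horizontal distance between vial_5 and rack above 0.11 m))), for 1 s.
2. the tool points down at the empty hole for 1 s (TCP within 18 mm of its axis, 50 to 130 mm above the table) (angle between the grasp point's own z axis and vertical above 2.79 rad and height (world z) of the grasp point between 0.05 and 0.13 m and ((horizontal distance between the grasp point and rack_hole0 below 0.018 m and horizontal distance between each of vial_1, vial_2, vial_3, vial_4, vial_5 and rack_hole0 above 0.02 m) or (horizontal distance between the grasp point and rack_hole1 below 0.018 m and horizontal distance between each of vial_1, vial_2, vial_3, vial_4, vial_5 and rack_hole1 above 0.02 m) or (horizontal distance between the grasp point and rack_hole2 below 0.018 m and horizontal distance between each of vial_1, vial_2, vial_3, vial_4, vial_5 and rack_hole2 above 0.02 m) or (horizontal distance between the grasp point and rack_hole3 below 0.018 m and horizontal distance between each of vial_1, vial_2, vial_3, vial_4, vial_5 and rack_hole3 above 0.02 m) or (horizontal distance between the grasp point and rack_hole4 below 0.018 m and horizontal distance between each of vial_1, vial_2, vial_3, vial_4, vial_5 and rack_hole4 above 0.02 m))), for 1 s.
At the end, for the whole second after the job is handed in: The tool still points straight down (within 0.35 rad) at the rack's empty hole: TCP within 18 mm of the hole's axis and 50 to 130 mm above the table. All five vials and the flask, beaker and dropper bottle stand within 6 mm of where they were, the vials upright (all of step 2 and distance of each of vial_1, vial_2, vial_3, vial_4, vial_5, flask, small_beaker, dropper from where it was at the start of the episode below 0.006 m and angle between each of vial_1, vial_2, vial_3, vial_4, vial_5's own z axis and vertical below 0.15 rad); the robot touches nothing.
It fails at once if the robot touches something (contact force between any of the fingers, the arm and anything else above 0.5 N).
It fails at once if a vial or another piece of glassware is shifted, lifted or tipped (not (distance of each of vial_1, vial_2, vial_3, vial_4, vial_5, flask, small_beaker, dropper from where it was at the start of the episode below 0.006 m and angle between each of vial_1, vial_2, vial_3, vial_4, vial_5's own z axis and vertical below 0.15 rad)).
It fails at once if the fingertips come down over a vial that stands in the rack, or over the flask, beaker or dropper bottle (TCP within 15 mm of its axis and lower than 110 mm for a vial, 140 mm for the others) ((horizontal distance between the grasp point and vial_1 below 0.015 m and height (world z) of the grasp point below 0.11 m and horizontal distance between vial_1 and rack below 0.11 m) or (horizontal distance between the grasp point and vial_2 below 0.015 m and height (world z) of the grasp point below 0.11 m and horizontal distance between vial_2 and rack below 0.11 m) or (horizontal distance between the grasp point and vial_3 below 0.015 m and height (world z) of the grasp point below 0.11 m and horizontal distance between vial_3 and rack below 0.11 m) or (horizontal distance between the grasp point and vial_4 below 0.015 m and height (world z) of the grasp point below 0.11 m and horizontal distance between vial_4 and rack below 0.11 m) or (horizontal distance between the grasp point and vial_5 below 0.015 m and height (world z) of the grasp point below 0.11 m and horizontal distance between vial_5 and rack below 0.11 m) or (horizontal distance between the grasp point and flask below 0.015 m and height (world z) of the grasp point below 0.14 m) or (horizontal distance between the grasp point and small_beaker below 0.015 m and height (world z) of the grasp point below 0.14 m) or (horizontal distance between the grasp point and dropper below 0.015 m and height (world z) of the grasp point below 0.14 m)).
It also fails if it takes over 43 s, if anything falls off the work surface, if the arm or the gripper's body presses on something with over 40 N, if the wrist force passes 120 N, or if a joint passes its speed limit or range.

## Robot

A 6-joint arm with a two-finger parallel gripper is mounted at the origin on a cart in front of the work surface, level with it; the furniture and walls round the work are solid. World frame = base frame: x ahead of the robot, y to its left, z up, the work surface at z = 0. Lengths are in m, angles in degrees, forces in N, time in s.
With the tool pointing down it reaches from about 0.325 to 1 m from the base axis. Payload 5.1 kg.
Tool frame: the origin (TCP) lies between the finger pads, 19 mm behind the fingertips; this is the grasp point; z points along the fingers, y is the line along which they close (so a half turn about z gives the same grasp; the last joint's range is limited). The gripper opens to 85 mm and grips with 20 to 120 N. Pads are 22 mm wide; open, the fingers measure 114 mm over their backs; the gripper's body (76 mm by 85 mm) begins 54 mm behind the grasp point. The pads swing forward as they close: fully open they stand 13 mm farther back than shut.
Start: joints at [-73.029, 7.093, 94.555, -0, 78.352, -4.733], TCP at [0.24, -0.604, 0.25] pointing down, gripper open.
Joint ranges: [-149.61, 149.61], [-58.7, 133.49], [1.44, 155.28], [-77.14, 257.14], [18.33, 153.61], [-166.67, 166.67]. Speed limits (degrees/s): [147.25, 147.25, 180, 180, 180, 180].

## Interface

Orientations are given as [roll, pitch, yaw] about the fixed x, y, z axes, in that order (R = Rz(yaw) Ry(pitch) Rx(roll)).
In Python, from bench import bot, cams, job gives the robot as it stands.
- The arm moves only by the tool jog_arm, never from a script. Its argument "steps" is a list of rows, each a list of 2 entries, a list of its own where there are three numbers: the shift along the world's x, y, z in units of 50 mm (1.0 is 50 mm), then the turn, a rotation vector about the world's x, y, z in units of 5 degrees (1.0 is 5 degrees). A call has 1 to 20 rows; each row is the pose to reach, as a shift and turn from the pose commanded when the call began; what a row does not reach only later rows make up. A row lasts 1/8 s, in which the tool goes at most 62.5 mm and 10.7 degrees, less where a joint would pass 70% of its speed; a pose out of reach is approached as far as the arm can. A call with a gripper value outside its range is refused whole. "grip" is the finger opening in mm, from 0 to 85.4, set as the call begins (left out, the last holds). The fingers move at their own pace and stop on an object; "force" is the grip in N (left out, the last holds). Time passes only in rows, so rows that repeat a pose let the fingers close. It gives the time, the measured TCP pose, the force, the opening and the grip force at its end, in the units of the state.
- bot.get_state(): the state, without advancing time (a new reading comes with each control period).
- cams.get_image(name): name is "scene" or "top" or "wrist"; returns (picture, depth): 420x560x3 uint8, red, green, blue; 420x560 float32, m along the optical axis (not along the pixel's ray), 0 where there is no reading.
- cams.calibration(name): a dict with "fx", "fy", "cx", "cy" (pixels), "cam_to_world" (4x4, takes a point from camera to world coordinates). Camera axes: x right, y down, z forward; pixel columns grow to the right and rows downward; lengths in m; the calibration is good to about 2 mm. A picture is of the moment at which its call begins: read the wrist's pose just before it. calibration takes no time and is no camera call; for the wrist camera it gives the pose at the moment of the call.
- job.job_done(): hands the job in; it is judged then, once.
The state is a dict: "clock": time; "joint_positions": joint angles; "dq": joint speeds; "tau": joint torques, N m; "tcp_pos": TCP position; "orientation": TCP orientation; "ft_force": force on the tool from outside, world axes, zero at the start; "moment": the same for the moment, N m; "opening": opening from 0.0 (shut) to 1.0 (fully open); "finger_force": force on a finger pad.
Only numpy, scipy, OpenCV 4.12 (cv2) and the standard library are available. Lean on these libraries where they do the work, as an engineer would, in place of code of your own. Each camera call takes 0.05 s, during which the arm holds its last target. There are 200 camera calls.

## Working session

There is one attempt and no reset: what is moved stays moved. The work goes in short steps, Python scripts to look and compute and a tool call to move; the robot and the scene stay as the last step left them, time stands still between calls to the robot, and variables do not carry over. Pictures are saved under pics/ and viewed, at most 10 in all, crops included, and the job is handed in when it is done.

Besides the shell and the picture viewer there is one more tool, called after "Request:" as a command line: name --argument value ..., lists and objects as JSON in quotes. jog_arm: Moves the arm, as the interface text tells. Its arguments: {"type":"object","properties":{"steps":{"type":"array","items":{"type":"array"}},"grip":{"type":"number"},"force":{"type":"number"}},"required":["steps"]}

```bash
mkdir -p pics; python3 - <<'E'
from bench import bot,cams,job
import cv2,numpy as np
for n in("top","scene"):
    p,d=cams.get_image(n); c=cams.calibration(n)
    cv2.imwrite(f"pics/{n}.png",p[:,:,::-1]); np.savez(f"{n}.npz",p=p,d=d,**c)
    print(n,c["fx"],c["cx"],c["cy"],np.round(c["cam_to_world"],3).tolist())
s=bot.get_state();print(s["clock"],s["tcp_pos"],s["orientation"],s["opening"])
E
```

```text
top 404.8290759497033 277.97947559282 206.8016375403128 [[0.069, -0.974, 0.216, 0.283], [-0.998, -0.069, 0.011, -0.003], [0.004, -0.216, -0.976, 1.108], [0.0, 0.0, 0.0, 1.0]]
scene 443.379113854495 286.41194797298897 210.61547936882727 [[0.68, -0.444, 0.584, -0.151], [-0.733, -0.391, 0.556, -0.602], [-0.018, -0.806, -0.591, 0.722], [0.0, 0.0, 0.0, 1.0]]
0.1 [ 0.24020944 -0.60342364  0.24888271] [-1.79890605e+02 -9.59791947e-03  2.17046502e+01] 1.0003448165808277
```

View pics/top.png

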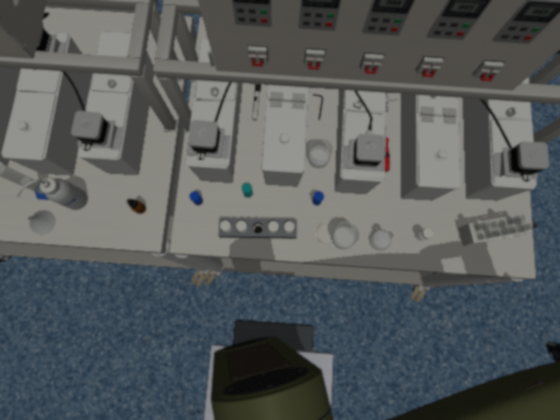

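View pics/scene.png

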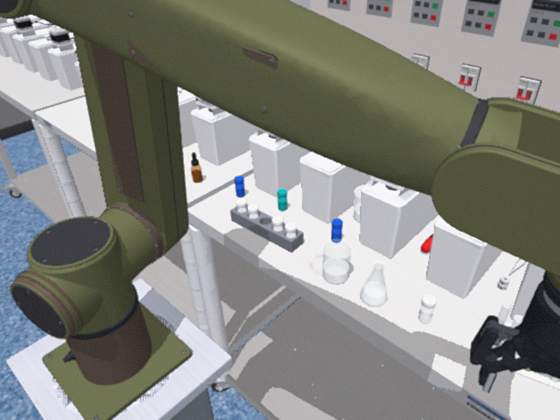

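The top view shows the rack at about (258,228), with its middle hole (258,229) dark and so empty. The lone white-capped vial is at (427,233), which matches (427,308) in the scene view. The blue and turquoise vials are look-alikes.

```bash
cat > h.py <<'E'
import numpy as np
def ray(c,u,v,z):
    T=c["cam_to_world"]; d=T[:3,:3]@np.array([(u-c["cx"])/c["fx"],(v-c["cy"])/c["fy"],1]); o=T[:3,3]
    return np.round(o+d*(z-o[2])/d[2],4)
E
python3 - <<'E'
import numpy as np,cv2
from h import ray
f=np.load("top.npz"); p=f["p"]
for n,z,pts in(("caps",.06,[(225,227),(241,227),(258,229),(274,227),(289,227),(427,233)]),("holes",.035,[(258,229)]),("tall",.09,[(344,237),(381,239),(138,206)])):
    for u,v in pts: print(n,u,v,ray(f,u,v,z),f["d"][v,u])
g=cv2.cvtColor(p,cv2.COLOR_RGB2GRAY)
m=(g<115).astype(np.uint8); m[:205]=0;m[250:]=0;m[:,:205]=0;m[:,310:]=0
m=cv2.morphologyEx(m,cv2.MORPH_CLOSE,np.ones((9,9)))
c=max(cv2.findContours(m,0,2)[0],key=cv2.contourArea);print(cv2.minAreaRect(c),[ray(f,u,v,.035) for u,v in cv2.boxPoints(cv2.minAreaRect(c))])
a=cv2.resize(p[195:260,200:310],None,fx=6,fy=6,interpolation=2)
b=cv2.resize(p[205:260,320:450],None,fx=5,fy=5,interpolation=2)
o=np.zeros((a.shape[0]+b.shape[0]-80,max(a.shape[1],b.shape[1]),3),np.uint8)
o=o[:600]; o[:330,:660]=a[40:370]; o[330:600,:650]=b[:o.shape[0]-330][:270]
cv2.imwrite("pics/crop.png",o[:,:,::-1])
E
```

```text
caps 225 227 [0.4512 0.143  0.06  ] 1.0597541
caps 241 227 [0.4541 0.1012 0.06  ] 1.0615704
caps 258 229 [0.4519 0.0564 0.06  ] 1.1205127
caps 274 227 [0.4602 0.015  0.06  ] 1.0582129
caps 289 227 [ 0.4629 -0.0243  0.06  ] 1.0623456
caps 427 233 [ 0.4724 -0.3857  0.06  ] 1.0598577
holes 258 229 [0.456  0.0578 0.035 ] 1.1205127
tall 344 237 [ 0.4419 -0.1644  0.09  ] 1.0893205
tall 381 239 [ 0.4434 -0.2582  0.09  ] 1.0492942
tall 138 206 [0.4852 0.3673 0.09  ] 1.0789232
((257.0, 233.0), (32.0, 78.0), 90.0) [array([0.4811, 0.168 , 0.035 ]), array([ 0.4958, -0.0419,  0.035 ]), array([ 0.4095, -0.0471,  0.035 ]), array([0.3951, 0.1593, 0.035 ])]
```

View pics/crop.png

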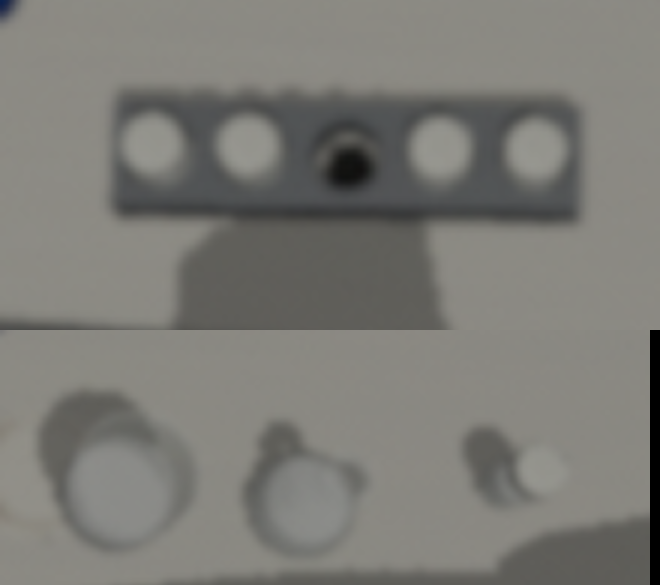

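The corrected centres are the lone vial at about (0.472, -0.389) and the empty middle hole at about (0.459, 0.058). The caps are about 42 mm apart, as they should be. I'll move above the vial and take a wrist look.

Request:
jog_arm --steps '[[[0,0,0.3],[0,0,0]],[[0,0,0.8],[0,0,0]],[[0.4,0.37,1],[0,0,0]],[[0.9,0.83,1],[0,0,0]],[[1.5,1.4,1],[0,0,0]],[[2.1,1.95,1],[0,0,0]],[[2.7,2.5,1],[0,0,0]],[[3.3,3.05,1],[0,0,0]],[[3.8,3.5,0.8],[0,0,0]],[[4.2,3.9,0.4],[0,0,0]],[[4.5,4.17,0],[0,0,0]],[[4.64,4.3,0],[0,0,0]],[[4.64,4.3,0],[0,0,0]],[[4.64,4.3,0],[0,0,0]],[[4.64,4.3,0],[0,0,0]],[[4.64,4.3,0],[0,0,0]]]' --grip 10

```text
clock: 2.1
tcp_pos: [0.4721, -0.3894, 0.2505]
orientation: [180.0, -0.0, 21.7]
ft_force: [0.1, -0.9, 0.0]
opening: 0.117
finger_force: 0.0
```

```bash
python3 - <<'E'
from bench import bot,cams,job
import cv2,numpy as np
c=cams.calibration("wrist");p,d=cams.get_image("wrist"); cv2.imwrite("pics/w1.png",p[:,:,::-1]); np.savez("w1.npz",p=p,d=d,**c)
s=bot.get_state();print(s["clock"],s["tcp_pos"],s["orientation"],c["cam_to_world"].round(3).tolist())
E
```

```text
2.15 [ 0.47211383 -0.38933851  0.25038112] [ 1.79971983e+02 -9.40575189e-03  2.16639903e+01] [[0.369, -0.89, -0.27, 0.541], [-0.93, -0.353, -0.107, -0.362], [-0.0, 0.29, -0.957, 0.373], [0.0, 0.0, 0.0, 1.0]]
```

View pics/w1.png

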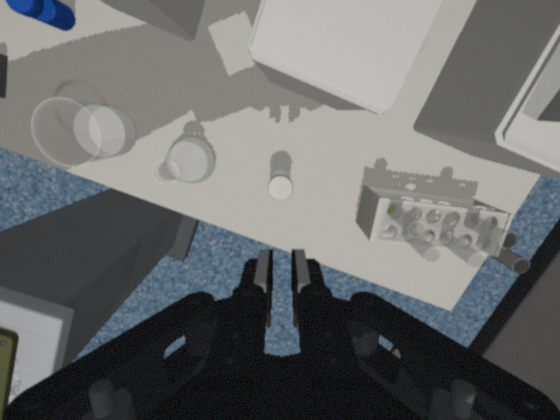

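The wrist view shows the cap at (280,187), centred between the fingertips' columns. The clutter is clear of the hand.

```bash
python3 - <<'E'
import numpy as np
from h import ray
f=np.load("w1.npz");print(ray(f,280,187,.06),f["d"][187,280])
f=np.load("top.npz");print(ray(f,428.4,233,.06),ray(f,257.35,226.2,.06),ray(f,257.8,228,.035))
f=np.load("scene.npz");print(ray(f,428,299,.06))
E
```

```text
[ 0.4769 -0.386   0.06  ] 0.32178938
[ 0.4726 -0.3894  0.06  ] [0.4592 0.0587 0.06  ] [0.4586 0.0585 0.035 ]
[ 0.4714 -0.3887  0.06  ]
```

Request:
jog_arm --steps '[[[0.04,0.02,-0.2],[0,0,0]],[[0.04,0.02,-0.6],[0,0,0]],[[0.04,0.02,-1.1],[0,0,0]],[[0.04,0.02,-1.6],[0,0,0]],[[0.04,0.02,-2.0],[0,0,0]],[[0.04,0.02,-2.4],[0,0,0]],[[0.04,0.02,-2.7],[0,0,0]],[[0.04,0.02,-2.85],[0,0,0]],[[0.04,0.02,-2.9],[0,0,0]],[[0.04,0.02,-2.9],[0,0,0]]]'

```text
clock: 3.4
tcp_pos: [0.4747, -0.3882, 0.1056]
orientation: [179.9, -0.0, 21.7]
ft_force: [-0.3, 0.1, -0.4]
opening: 0.118
finger_force: 0.0
```

Request:
jog_arm --steps '[[[0,0,0],[0,0,0]],[[0,0,0],[0,0,0]],[[0,0,0],[0,0,0]],[[0,0,0],[0,0,0]],[[0,0,0],[0,0,0]],[[0,0,0],[0,0,0]],[[0,0,0],[0,0,0]],[[0,0,0],[0,0,0]],[[0,0,0],[0,0,0]],[[0,0,0],[0,0,0]],[[0,0,0],[0,0,0]],[[0,0,0],[0,0,0]],[[0,0,0],[0,0,0]],[[0,0,0],[0,0,0]],[[0,0,0],[0,0,0]],[[0,0,0],[0,0,0]],[[0,0,0],[0,0,0]],[[0,0,0],[0,0,0]],[[0,0,0],[0,0,0]]]'

```text
clock: 5.78
tcp_pos: [0.4743, -0.3879, 0.105]
orientation: [180.0, 0.0, 21.7]
ft_force: [-0.2, -0.9, 0.0]
opening: 0.116
finger_force: 0.0
```

Request:
jog_arm --steps '[[[0,0,0.2],[0,0,0]],[[0,0,0.6],[0,0,0]],[[0,0,1.2],[0,0,0]],[[0,0,1.9],[0,0,0]],[[0,0,2.5],[0,0,0]],[[0,0,2.9],[0,0,0]],[[-0.05,0.6,3.2],[0,0,0]],[[-0.08,1.4,3.2],[0,0,0]],[[-0.1,2.4,3.2],[0,0,0]],[[-0.15,3.4,3.2],[0,0,0]],[[-0.2,4.4,3.2],[0,0,0]],[[-0.2,5.4,3.2],[0,0,0]],[[-0.25,6.4,3.2],[0,0,0]],[[-0.25,7.3,3.2],[0,0,0]],[[-0.3,8.1,3.1],[0,0,0]],[[-0.3,8.6,3.0],[0,0,0]],[[-0.3,8.85,2.9],[0,0,0]],[[-0.3,8.93,2.9],[0,0,0]],[[-0.3,8.93,2.9],[0,0,0]],[[-0.3,8.93,2.9],[0,0,0]]]'

```text
clock: 8.28
tcp_pos: [0.4596, 0.0579, 0.2503]
orientation: [180.0, -0.0, 21.6]
ft_force: [-0.4, -0.2, -0.8]
opening: 0.116
finger_force: 0.0
```

```bash
python3 - <<'E'
from bench import bot,cams,job
import cv2,numpy as np
c=cams.calibration("wrist");p,d=cams.get_image("wrist"); cv2.imwrite("pics/w2.png",p[:,:,::-1]); np.savez("w2.npz",p=p,d=d,**c)
s=bot.get_state();print(s["clock"],s["tcp_pos"],s["orientation"])
E
```

```text
8.325 [0.459544   0.05789656 0.25026383] [ 1.79985492e+02 -1.32956867e-02  2.16378856e+01]
```

View pics/w2.png

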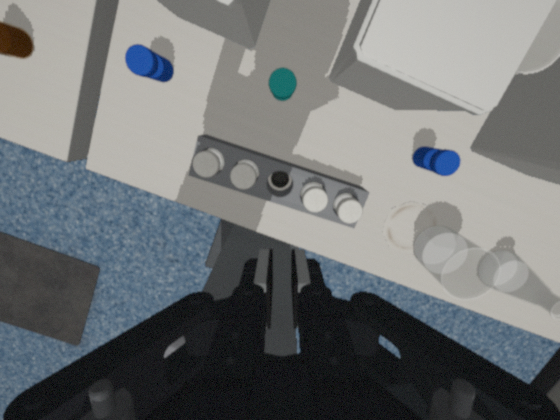

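The empty hole is at (280,180). The neighbouring caps average to (279,186) at cap height, matching where the first vial appeared when the tool was over it. The TCP is centred, so I'll descend.

Request:
jog_arm --steps '[[[0,0,-0.2],[0,0,0]],[[0,0,-0.6],[0,0,0]],[[0.02,0.01,-1.1],[0,0,0]],[[0.02,0.01,-1.6],[0,0,0]],[[0.02,0.01,-2.0],[0,0,0]],[[0.02,0.01,-2.4],[0,0,0]],[[0.02,0.01,-2.7],[0,0,0]],[[0.02,0.01,-2.85],[0,0,0]],[[0.02,0.01,-2.9],[0,0,0]],[[0.02,0.01,-2.9],[0,0,0]]]'

```text
clock: 9.57
tcp_pos: [0.4607, 0.0591, 0.1054]
orientation: [180.0, -0.0, 21.7]
ft_force: [0.4, -0.4, -0.1]
opening: 0.115
finger_force: 0.0
```

Request:
jog_arm --steps '[[[0,0,0],[0,0,0]],[[0,0,0],[0,0,0]],[[0,0,0],[0,0,0]],[[0,0,0],[0,0,0]],[[0,0,0],[0,0,0]],[[0,0,0],[0,0,0]],[[0,0,0],[0,0,0]],[[0,0,0],[0,0,0]],[[0,0,0],[0,0,0]],[[0,0,0],[0,0,0]],[[0,0,0],[0,0,0]],[[0,0,0],[0,0,0]],[[0,0,0],[0,0,0]],[[0,0,0],[0,0,0]],[[0,0,0],[0,0,0]],[[0,0,0],[0,0,0]],[[0,0,0],[0,0,0]],[[0,0,0],[0,0,0]],[[0,0,0],[0,0,0]]]'

```text
clock: 11.95
tcp_pos: [0.4604, 0.0591, 0.105]
orientation: [180.0, -0.0, 21.7]
ft_force: [-0.0, 0.9, -0.2]
opening: 0.115
finger_force: 0.0
```

```bash
python3 - <<'E'
from bench import bot,job
s=bot.get_state();print(s["clock"],s["tcp_pos"],s["orientation"])
p=s["tcp_pos"]
if abs(p[0]-.46)<.005 and abs(p[1]-.058)<.005 and abs(p[2]-.105)<.01: print(job.job_done())
E
```

```text
11.95 [0.46035628 0.0590825  0.1050402 ] [ 1.79998393e+02 -2.07830913e-03  2.17061306e+01]
the job is handed in; nothing more can be done
None
```

I pointed at the vial outside the rack, then at the rack's empty middle hole (hole 3), holding over 2 s at each with no sign of contact, and handed the job in still pointing there at about 12 s; no verdict was returned.

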